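# Pin the bench roller's axle with its R-clip

## Task

The axle of the green bench roller support has been drawn part way out: push it fully home by its head, then take the large R-clip out of the slotted wooden rack and push its straight leg down through the cross hole in the axle's free end until the bow springs over the axle, and let go. The axle can turn a little, so the hole may not stand upright: feel for it gently and never force the clip. Leave the small clip and everything else on the bench as it is.

Things in the scene. Friction and masses are not known exactly. Their poses are not given: they have to be found in the camera images.
- stand: Bench roller support, fixed: green base 100 x 240 x 8 mm, two brackets (outer faces 88 mm from the middle, tops 99 mm up), steel roller 60 mm across, 148 mm long, its top 105 mm up. Origin: middle of the underside. y runs along the axle from its head (-y end) to its free drilled end (+y); z up. Axle centreline 75 mm up. The 24 mm axle's free end is 33 mm past the bracket when home.
- axle_slide (a joint): How far the axle is drawn out along the stand's -y, in m: 0 fully home (head against the bracket), at most 0.035; about 5 N of friction. The axle can also turn about its length, up to 40 degrees either way, under light friction (0.06 N m); this turn is not measured and starts anywhere within 34 degrees either way.
- axle_head (a point): Centre of the outer flat face of the axle's dark round head (38 mm across, 10 mm thick): the face to push towards the stand's +y. Moves as the axle slides; axes as the stand's.
- cross_hole (a point): Point on the axle's centreline amid the cross hole; slides but does not turn with the axle; axes as the stand's. Hole 7.4 x 7.4 mm, right through, 18 mm outside the bracket when home. With the axle turned by a, the upper mouth is 12 mm x sin(a) (up to 7 mm) to the stand's +x or -x. A leg caught there sinks 3 mm or more below the rod's surface; moved sideways it swings the hole upright.
- clip: Large R-clip, 90 g, 6 mm wire, 115 mm high. Origin: centre of its ring (double coil, 32 mm across, 12.5 mm thick along y: the place to grip). Straight leg parallel to z at x -13.2, y -3.2 mm, down to 99 mm below the origin; sprung bow leg on the +x side at y +3.2 mm. It starts upright in a rack slot, y across the slot. Fitted, its y lies along the axle, ring above, either way round.
- clip_seat (a point): Point on the straight leg's axis level with the middle of the bow (x -13.2, y -3.2, z -67.2 mm in the clip). It comes to cross_hole when the clip is home; once the bow is over the axle it pulls itself the last few mm.
- clip_tip (a point): Lower end of the straight leg, cut square with a 1.5 mm bevel, on its axis, 31.8 mm below clip_seat.
- clip_bow (a joint): How far the bow is spread, rad: 0 closed, about 0.06 passing over the thickest part of the axle. With the leg in the hole, the push down rises to about 12 N, then drops as the bow springs over; past home it rises again.
- rack: Fixed: dark wooden batten 150 x 35 mm, top 57 mm above the bench, on a plywood foot 170 x 75 x 12 mm, with two upright slots 27 x 14.5 mm, 45 mm deep, 76 mm apart along its x, one for each clip (which is in which varies). A standing large clip's ring centre is 54 mm above the batten's top. Origin: middle of the foot's underside.
- small_clip: A similar but smaller R-clip of 4 mm wire, 69 mm high, ring 20 mm across, in the other slot. Not to be used. Origin: centre of its ring.
- chisel: Chisel lying on the bench, 245 mm long, black and yellow handle. Bystander.
- brush: Bench brush with black bristles and wooden back, 390 mm long, 70 mm high. Bystander.
- jigsaw: Black and red jigsaw standing on its shoe, about 210 mm long, 166 mm high. Bystander.
- glue: White glue bottle with orange cap, 64 mm across, 170 mm high. Bystander.
- sanding_block: Cork sanding block 115 x 65 x 32 mm. Bystander.
- square: Try square lying flat, wooden stock and steel blade. Bystander.
- pencil: Red carpenter's pencil, 165 mm long. Bystander.
- clip_leg: The large clip's straight leg, 6 mm wire, rigid with the ring; its origin and axes are the clip's.
Things that resemble listed ones, but are neither listed nor needed, are in the scene too. What is shaped like the clip but red is not meant.

How it is judged:
By the outcome, as a careful person would: the job done as asked, in the order asked, and still so for the second after the job is handed in, with the robot touching nothing.
It also fails if it takes over 72 s, if anything falls off the work surface, if the arm or the gripper's body presses on something with over 40 N, if the wrist force passes 120 N, or if a joint passes its speed limit or range.

## Robot

A 6-joint arm with a two-finger parallel gripper is mounted at the origin on the work surface. World frame = base frame: x ahead of the robot, y to its left, z up, the work surface at z = 0. Lengths are in mm, angles in degrees, forces in N, time in s.
With the tool pointing down it reaches from about 300 to 850 mm from the base axis. Payload 5.4 kg.
Tool frame: the origin (TCP) lies at the very end of the fingers, on their centre line; the grasp point (between the pads) lies arm.pinch_z behind it (arm.pinch_z is the distance from the TCP to the grasp point, in mm); y points along the fingers, x is the direction in which the jaws open and shut, and the axes are right-handed (so a half turn about y gives the same grasp; the last joint's range is limited). The gripper opens to 85 mm and grips with 20 to 120 N. Pads are 22 mm wide; open, the fingers measure 114 mm over their backs; the gripper's body (76 mm by 85 mm) begins 54 mm behind the grasp point. The pads swing forward as they close: fully open they stand 13 mm farther back than shut.
Start: joints at [59.868, 9.076, 91.501, -0, 79.423, -12.038], TCP at [178.591, 546.545, 231.299] pointing down, gripper open.
Joint ranges: [-166.64, 166.64], [-54.1, 131.32], [10.49, 154.53], [-73.88, 253.88], [9.74, 151.15], [-171.62, 171.62]. Speed limits (degrees/s): [147.25, 147.25, 180, 180, 180, 180].

## Interface

Orientations are given as a 3x3 rotation matrix whose columns are the frame's x, y, z axes.
In Python, from bench import arm gives the robot as it stands. Calls block until the motion is done:
- arm.move_ptp(position, orientation): joint-space move of the TCP to a pose.
- arm.move_l(position, orientation=None, velocity=150): straight line of the TCP; orientation=None keeps the orientation; velocity is the mean speed in mm/s.
- arm.goto_joints(angles): joint-space move.
- arm.open() and arm.close(newtons=None): open the fingers fully, or close them until they stop; newtons is the grip in N (None keeps the last).
- arm.wait(seconds).
- arm.solve_ik(position, orientation): joint angles nearest the present ones, or None.
- arm.state(): the state.
- arm.read_camera(name): name is "scene" or "top" or "wrist"; returns the picture (400x640x3 uint8, blue, green, red); there is no depth.
- arm.camera_model(name): a dict with "fx", "fy", "cx", "cy" (pixels), "R" (3x3) and "t" (3): a world point X has camera coordinates R X + t. Camera axes: x right, y down, z forward; pixel columns grow to the right and rows downward; lengths in mm; the calibration is good to about 2 mm. A picture is of the moment at which its call begins: read the wrist's pose just before it. camera_model takes no time and is no camera call; for the wrist camera it gives the pose at the moment of the call.
A pose or a line that the arm cannot do raises arm.Unreachable and nothing moves.
- arm.hand_in(): hands the job in, once; it reports no verdict.
The state is a dict: "clock": time; "qpos": joint angles; "qvel": joint speeds; "effort": joint torques, N m; "position": TCP position; "tcp_rot": TCP orientation; "ft_force": force on the tool from outside, world axes, zero at the start; "torque": the same for the moment, N m; "width": opening from 0.0 (shut) to 1.0 (fully open).
Only numpy, scipy, OpenCV 4.12 (cv2) and the standard library are available. Lean on these libraries where they do the work, as an engineer would, in place of code of your own. Each camera call takes 0.05 s, during which the arm holds its last target. There are 200 camera calls.

## Working session

There is one attempt and no reset: what is moved stays moved. The work goes in short steps, each a Python script; the robot and the scene stay as the last script left them, time stands still between calls to the robot, and variables do not carry over. Pictures are saved under pics/ and viewed, about 8 in all and at most 12, crops included, and the job is handed in when it is done.

```bash
ls; mkdir -p pics; python3 - <<'E'
from bench import arm
import cv2,numpy as np
print(arm.state()['clock'],arm.pinch_z)
for n in ("scene","top"):
    im=arm.read_camera(n); cv2.imwrite(f"pics/{n}0.png",im)
    m=arm.camera_model(n); print(n,m)
    np.savez(f"pics/{n}0.npz",im=im,**m)
E
```

```text
pics
0.0 18.700000000000003
scene {'fx': 492.0406694496011, 'fy': 492.0406694496011, 'cx': 319.84050882208527, 'cy': 196.90404960829622, 'R': array([[-0.35942455,  0.93307001,  0.01394117],
       [ 0.66454722,  0.26641887, -0.69813894],
       [-0.65512669, -0.24166371, -0.71582656]]), 't': array([ 192.7801419 , -266.77206235, 1969.00672326])}
top {'fx': 413.42721308441827, 'fy': 413.42721308441827, 'cx': 314.62737305516345, 'cy': 195.7046676542656, 'R': array([[ 0.02683057, -0.99937386, -0.02306521],
       [-0.98572091, -0.0226129 , -0.16686207],
       [ 0.16623602,  0.02721287, -0.98571043]]), 't': array([  -7.06161746,  543.26500389, 1118.74038521])}
```

View pics/scene0.png

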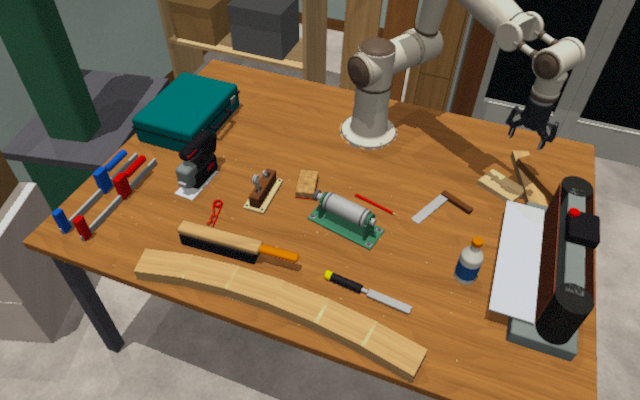

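View pics/top0.png

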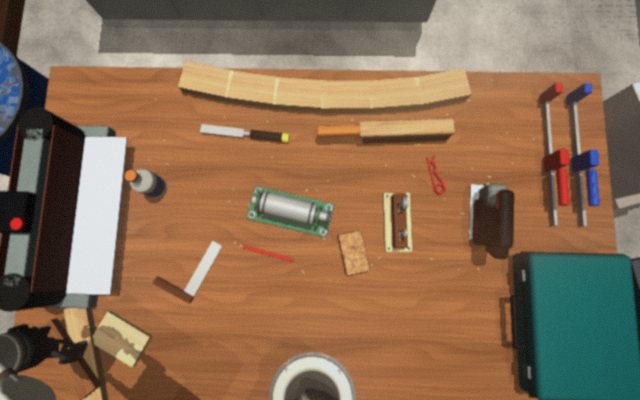

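The scene view shows the green stand at (345,220) and the rack with clips at (263,188). In the top view they are at (290,210) and (398,222). The red R-shape at top (437,175) is the decoy. Next is a composite of close crops.

```bash
python3 - <<'E'
import cv2,numpy as np
t=cv2.imread('pics/top0.png');s=cv2.imread('pics/scene0.png')
r=lambda im,x,y,w,h:cv2.resize(im[y:y+h,x:x+w],(400,300),interpolation=cv2.INTER_CUBIC)
o=np.vstack([np.hstack([r(t,240,174,100,75),r(t,358,184,80,60)]),np.hstack([r(s,300,178,100,75),r(s,230,155,80,60)])])
cv2.imwrite('pics/crop1.png',o)
E
```

```text
(no output)
```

View pics/crop1.png

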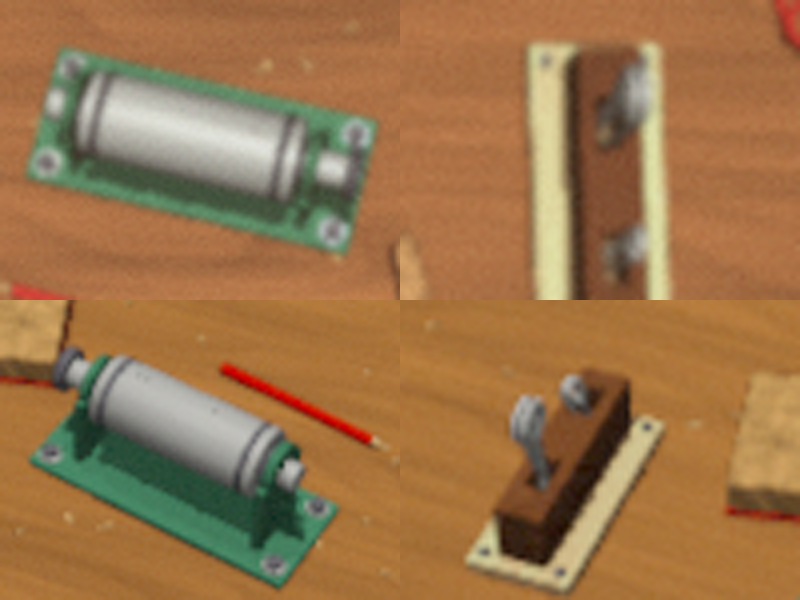

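```bash
cat > h.py <<'E'
import numpy as np,cv2
def ray(m,u,v):
    d=np.array([(u-m['cx'])/m['fx'],(v-m['cy'])/m['fy'],1.]);R=np.array(m['R']);t=np.array(m['t'])
    return -R.T@t, R.T@d
def onplane(m,u,v,z):
    c,d=ray(m,u,v); return c+d*(z-c[2])/d[2]
def tri(rays):
    A=np.zeros((3,3));b=np.zeros(3)
    for c,d in rays:
        d=d/np.linalg.norm(d);P=np.eye(3)-np.outer(d,d);A+=P;b+=P@c
    return np.linalg.solve(A,b)
def proj(m,X):
    p=np.array(m['R'])@np.array(X)+np.array(m['t']);return np.array([m['fx']*p[0]/p[2]+m['cx'],m['fy']*p[1]/p[2]+m['cy']])
E
python3 - <<'E'
from bench import arm
from h import *
np.set_printoptions(precision=2,suppress=True)
s=arm.state();print(s['tcp_rot'],s['position'],s['width'],s['ft_force'])
m=arm.camera_model('wrist');R=np.array(m['R']);c=-R.T@np.array(m['t']);T=np.array(s['tcp_rot'])
print('fx',m['fx'],'cam in tool',T.T@(c-s['position']),'axes in tool (cols)\n',T.T@R.T)
d=dict(np.load('pics/top0.npz'));hsv=cv2.cvtColor(d['im'],cv2.COLOR_BGR2HSV)
g=cv2.inRange(hsv,(55,60,40),(90,255,255));g[:,:230]=0;g[:,350:]=0;g[250:]=0;g[:170]=0
pts=np.argwhere(g)[:,::-1]
w=np.array([onplane(d,u,v,8)[:2] for u,v in pts])
r=cv2.minAreaRect(w.astype(np.float32));print('stand rect',r)
print('corners',cv2.boxPoints(r))
# rack foot: pale yellow, corners from crop (top crop2 scale 5, offset 358,184)
f=cv2.inRange(hsv,(18,30,130),(38,140,255));f[:,:375]=0;f[:,420:]=0;f[:185]=0;f[260:]=0
pts=np.argwhere(f)[:,::-1];w=np.array([onplane(d,u,v,12)[:2] for u,v in pts])
r=cv2.minAreaRect(w.astype(np.float32));print('rack rect',r,len(pts))
sc=dict(np.load('pics/scene0.npz'))
def two(a,b): 
    return tri([ray(d,*a),ray(sc,*b)])
print('big ring',two((358+(633-400)/5,184+93/5),(230+(528-400)/5,155+(415-300)/5)))
print('small ring',two((358+(630-400)/5,184+243/5),(230+(573-400)/5,155+(391-300)/5)))
print('head',two((240+351/4,174+172/4),(300+68/4,178+(368-300)/4)))
E
```

```text
[[ 0.31 -0.   -0.95]
 [ 0.95 -0.    0.31]
 [-0.   -1.    0.  ]] [178.34 546.07 230.39] 0.9995955647989803 [ 0.26  0.75 -0.48]
fx 276.10959139348387 cam in tool [  -0.29 -143.93   78.87] axes in tool (cols)
 [[ 1.    0.    0.  ]
 [ 0.   -0.31  0.95]
 [ 0.   -0.95 -0.31]]
stand rect ((503.40447998046875, 77.87162780761719), (232.9898223876953, 94.950439453125), 77.83721160888672)
corners [[432.45 -26.01]
 [525.27 -46.01]
 [574.36 181.75]
 [481.54 201.75]]
rack rect ((479.2705993652344, -230.34002685546875), (166.63890075683594, 77.85935974121094), 1.792004108428955) 752
big ring [ 519.19 -232.84  111.56]
small ring [ 444.07 -239.47   65.67]
head [480.88 -31.99  72.3 ]
```

```bash
cat >> h.py <<'E'
SY=np.array([.2105,.9776,0]);SY/=np.linalg.norm(SY);SX=np.array([SY[1],-SY[0],0]);S0=np.array([503.4,77.9,0])
def S(x,y,z): return S0+SX*x+SY*y+np.array([0,0,z])
def Rx(x):  # tool pointing down with jaw direction x
    x=np.array(x,float);x[2]=0;x/=np.linalg.norm(x);y=np.array([0,0,-1.]);return np.column_stack([x,y,np.cross(x,y)])
E
python3 - <<'E'
from bench import arm
from h import *
np.set_printoptions(precision=2,suppress=True)
R=Rx(SX)
arm.close(40)
arm.move_ptp(S(0,-150,180),R)
print(arm.state()['clock'])
arm.move_l(S(0,-150,68),velocity=200)
f0=np.array(arm.state()['ft_force'])
im=arm.read_camera('wrist');cv2.imwrite('pics/w1.png',im)
y=-150
arm.move_l(S(0,-136,68),velocity=60);y=-136
while y<-100:
    y+=2; arm.move_l(S(0,y,68),velocity=40); s=arm.state(); f=np.array(s['ft_force'])-f0
    print(y,f@SY,f@SX,f[2],(s['position']-S0)@SY,s['clock'])
    if f@SY<-14: break
im=arm.read_camera('wrist');cv2.imwrite('pics/w2.png',im)
E
```

```text
3.2917
-134 0.4725109437856456 -1.3263979388140177 -0.8165244603707469 -133.99408727150546 4.6833
-132 -0.39404745598514473 -0.1380523221651673 -0.479663065926247 -131.97004769450487 4.9333
-130 0.4761697458843954 -0.6813250387333298 -1.0351608580659646 -129.9146268898318 5.1833
-128 -2.5199586318384983 -1.1820307021753815 -1.5228734144119007 -128.34421188038527 5.4333
-126 -3.108647515887415 -0.6292352960520778 0.10365114517054036 -126.257499192878 5.6833
-124 -2.353999569977062 -0.9439991509575724 -0.7069566705035114 -124.06089860948842 5.9333
-122 -2.215025748190287 -0.8477452996914673 -0.5029791955489687 -121.94920285595452 6.1833
-120 -2.0614788941983258 -0.17842945584785205 0.496102173646862 -119.91949693023267 6.4333
-118 -2.929402215223034 -1.214006744858194 -0.6213780959415474 -117.90074918537888 6.6833
-116 -2.559759965540798 0.503935596222006 -1.0353174383965869 -115.89887955879979 6.9333
-114 -2.5492101921828008 0.25395333097996337 -0.5474061557185994 -113.89414122167555 7.1833
-112 -2.2658980305845704 -0.4830739989871784 -1.0629219950376687 -111.8970603529914 7.4333
-110 -1.683065734753186 0.008677370045646688 -0.589510716048761 -109.89168035421667 7.6833
-108 -11.1189522879172 -1.0164332859142196 -0.04769941259127297 -109.67110482921493 7.9333
-106 -19.196054857370004 -2.1040777694010124 0.08818834369613454 -109.67627512644178 8.1833
```

```bash
python3 - <<'E'
from bench import arm
from h import *
np.set_printoptions(precision=2,suppress=True)
arm.move_l(S(0,-125,68),velocity=100); print(arm.state()['ft_force'])
arm.move_l(S(0,-135,170),velocity=300)
def shot(n):
    arm.wait(0.15);m=arm.camera_model('wrist');im=arm.read_camera('wrist');cv2.imwrite(f'pics/{n}.png',im);np.savez(f'pics/{n}.npz',im=im,**m);return m
R=Rx(SY)
arm.move_ptp(S(79,106,150),R); arm.move_l(S(79,106,70),velocity=200); m=shot('hole'); a=proj(m,S(0,105.3,87)); print(a,arm.state()['clock'])
arm.move_l(S(79,106,200),velocity=300)
arm.open()
arm.move_ptp([560,-233,170],Rx([0,1,0])); m2=shot('rack'); b=[proj(m2,p) for p in ([519,-233,111],[444,-239,66])]; print(b,arm.state()['clock'])
i=cv2.imread('pics/hole.png');u,v=a.astype(int);print(u,v)
c=i[max(0,v-75):v+75,max(0,u-100):u+100];print('hole crop origin',max(0,u-100),max(0,v-75),c.shape)
c=cv2.resize(c,None,fx=4,fy=4,interpolation=cv2.INTER_CUBIC);cv2.imwrite('pics/holec.png',c)
E
```

```text
[-0.41  0.14 -0.18]
[317.44 106.6 ] 10.8667
[array([318.  , 163.91]), array([310.98,  62.29])] 13.925
317 106
hole crop origin 217 31 (150, 200, 3)
```

View pics/holec.png

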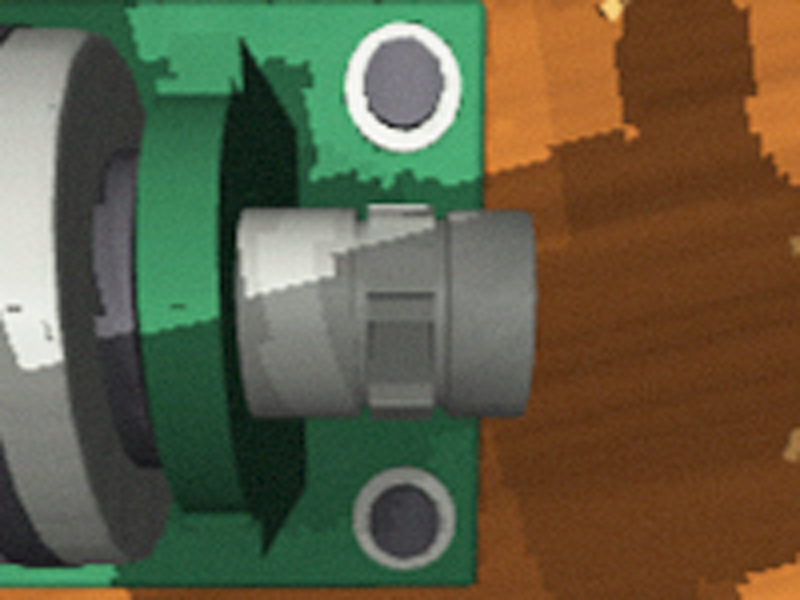

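View pics/rack.png

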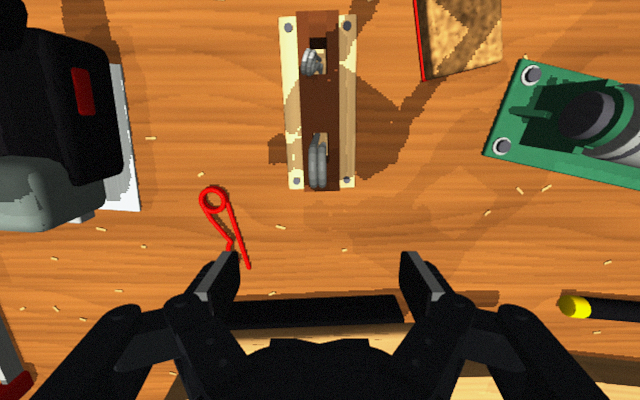

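The hole crop shows the axle home. Its centreline is at crop row 311, and the square hole mouth is around (401,338), so it is turned 3–4 mm to stand +x. Its y position agrees with the contact measurement to 0.1 mm. In the rack view the large ring is edge-on at (318,162), the small one is at (312,62), and the red decoy is at (213,200). The jaws therefore have to close along world y. Next is the grasp.

```bash
cat >> h.py <<'E'
def shot(arm,n,cam='wrist'):
    arm.wait(0.1);m=arm.camera_model(cam);im=arm.read_camera(cam);cv2.imwrite(f'pics/{n}.png',im);np.savez(f'pics/{n}.npz',im=im,**m);return m,im
E
python3 - <<'E'
from bench import arm
from h import *
np.set_printoptions(precision=2,suppress=True)
d=dict(np.load('pics/hole.npz'))
for nm,u,v,z in (('mouth a',401,336,86.6),('mouth b',401,347,86.2),('axis',401,311,75)):
    p=onplane(d,217+u/4,31+v/4,z)-S0; print(nm,p@SX,p@SY)
R=Rx([-.03,1,0])
arm.move_l([518,-233,150],R,velocity=200)
arm.move_l([518,-233,93],velocity=150)
f0=np.array(arm.state()['ft_force'])
arm.close(100); s=arm.state(); print('w',s['width']*85,np.array(s['ft_force'])-f0,s['clock'])
arm.move_l([518,-233,170],velocity=120)
s=arm.state(); print('lifted',s['width']*85,np.array(s['ft_force'])-f0,s['clock'])
m,im=shot(arm,'held'); a=proj(m,s['position']); print('tcp px',a)
sm,si=shot(arm,'helds','scene'); b=proj(sm,s['position']).astype(int); print(b)
for q in((13.2,3.2),(-13.2,-3.2)):
    T=np.array(s['tcp_rot']);P=s['position']+T@np.array([0,-18.7,0]); P=P+np.array([q[0],q[1],-99]); print(q,proj(m,P),proj(sm,P))
u,v=int(a[0]),int(a[1])
c=cv2.resize(im[100:400,120:520],(533,400));e=cv2.resize(si[b[1]-60:b[1]+90,b[0]-50:b[0]+50],(266,400))
cv2.imwrite('pics/heldc.png',np.hstack([c,e]))
E
```

```text
mouth a 3.564739763696839 105.21055189468778
mouth b 4.75730564413776 105.20705726252997
axis 0.8722740903342493 105.15376899209639
w 11.01670451030899 [-1.12  3.58  4.19] 15.5083
lifted 11.063799472032287 [-0.54  2.48 -0.47] 16.3
tcp px [318.85 253.57]
[254 164]
(13.2, 3.2) [321.97 222.15] [255.52 185.56]
(-13.2, -3.2) [315.48 192.95] [257.32 179.88]
```

View pics/heldc.png

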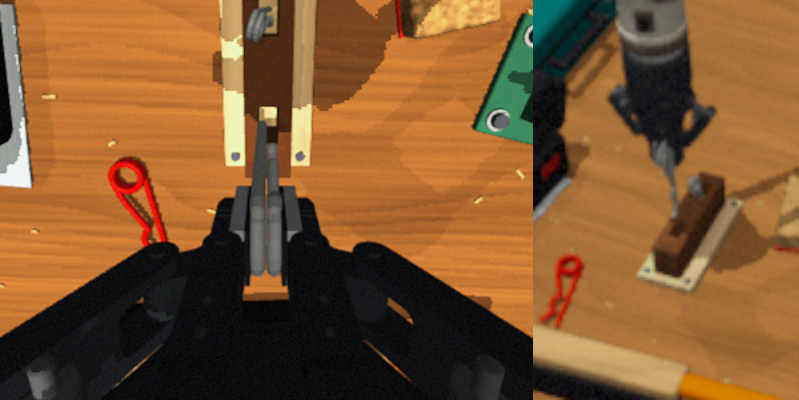

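```bash
python3 - <<'E'
from bench import arm
from h import *
np.set_printoptions(precision=2,suppress=True)
arm.move_l([518,-233,230],velocity=200)
R=Rx(SY)
arm.move_ptp(S(14.1,108.4,250),R)
arm.move_l(S(14.1,108.4,187),velocity=150)
s=arm.state();print(s['clock'],np.array(s['ft_force']))
m,im=shot(arm,'over')
print('tip pred',proj(m,S(.9,105.2,106)),'mouth',proj(m,S(4,105.2,86.5)),'axis top',proj(m,S(.9,105.2,87)))
u,v=proj(m,S(.9,105.2,100)).astype(int); print(u-50,v-60)
cv2.imwrite('pics/overc.png',cv2.resize(im[v-60:v+40,u-50:u+50],(600,600),interpolation=cv2.INTER_CUBIC))
E
```

```text
19.15 [-0.62 -0.06 -0.79]
tip pred [315.25 190.04] mouth [315.52 187.45] axis top [315.51 184.33]
265 128
```

View pics/overc.png

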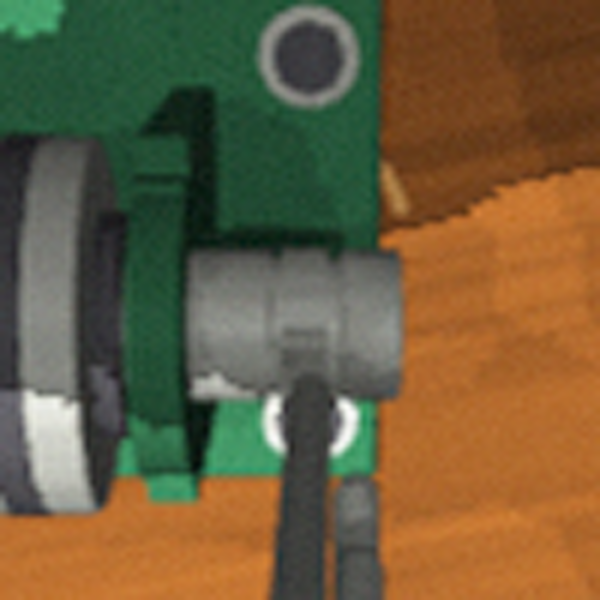

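The close crop shows the leg tip at about crop (313,378) and the hole mouth at (305,350). The tip sits roughly 1.3 mm to +y of its nominal place, so I'll correct for that and probe gently.

```bash
cat >> h.py <<'E'
TIP=[-13.2,-1.9,-81.]
def tip(x,y,z): return S(x-TIP[0],y-TIP[1],z-TIP[2])
def rd(arm,f0):
    s=arm.state();p=s['position']-S0;f=np.array(s['ft_force'])-f0
    return np.array([p@SX+TIP[0],p@SY+TIP[1],p[2]+TIP[2],f@SX,f@SY,f[2]]),s['clock']
def probe(arm,x,y,f0,z0=88.5,zend=82.5,lim=4.,dz=.7):
    arm.move_l(tip(x,y,z0),velocity=60);z=z0
    while z>zend:
        z-=dz;arm.move_l(tip(x,y,z),velocity=20);r,c=rd(arm,f0)
        if r[5]>lim: break
    print(round(z,2),r,c); return r
E
python3 - <<'E'
from bench import arm
from h import *
np.set_printoptions(precision=2,suppress=True)
m=dict(np.load('pics/over.npz'))
print('leg pred u at z106,130,150:',[proj(m,S(.9,105.2,z)) for z in (106,130,150)])
arm.move_l(tip(4,105.2,90),velocity=60)
f0=np.mean([(arm.wait(.02),arm.state()['ft_force'])[1] for _ in range(5)],0);np.save('f0.npy',f0)
for x,y in ((4,105.2),(4,106.2),(4,104.2),(5.2,105.2),(2.8,105.2)):
    r=probe(arm,x,y,f0)
    if r[2]<83.3: print('caught');break
    arm.move_l(tip(x,y,88.5),velocity=60)
E
```

```text
leg pred u at z106,130,150: [array([315.25, 190.04]), array([314.87, 198.64]), array([314.48, 207.35])]
82.2 [  4.03 105.16  82.14   1.39  -0.28  -0.38] 22.3083
caught
```

```bash
python3 - <<'E'
from bench import arm
from h import *
np.set_printoptions(precision=2,suppress=True)
f0=np.load('f0.npy')
r=probe(arm,4.,105.2,f0,z0=82,zend=79,lim=4,dz=.7)
z=r[2]+.8
for x in (3.4,2.8,2.2,1.6,1.0):
    arm.move_l(tip(x,105.2,z),velocity=30); r,c=rd(arm,f0); print('side',x,r,c)
    if abs(r[3])>15: break
r=probe(arm,x,105.2,f0,z0=z,zend=76,lim=5,dz=.8)
E
```

```text
78.5 [  3.95 105.22  78.43   0.83  -0.17   0.09] 23.8083
side 3.4 [  3.64 105.18  79.42   0.8   -0.66  -0.52] 24.0583
side 2.8 [  3.24 105.21  79.49   2.43  -1.19  -0.69] 24.3083
side 2.2 [  2.79 105.19  79.51   3.3   -1.41   0.1 ] 24.5583
side 1.6 [  2.46 105.19  79.6    5.25  -1.06  -1.89] 24.8083
side 1.0 [  2.02 105.19  79.68   5.7   -0.79  -1.71] 25.0583
75.23 [  2.02 105.47  75.91   4.84  -0.21  -0.11] 26.5583
```

```bash
cat > ins.py <<'E'
from bench import arm
from h import *
import sys
np.set_printoptions(precision=2,suppress=True)
def ins(x,y,z,zend,lim,dz=1.,v=25):
    f0=np.load('f0.npy')
    while z>zend:
        z-=dz;arm.move_l(tip(x,y,z),velocity=v);r,c=rd(arm,f0)
        print(f'cmd {x:.2f} {y:.2f} {z:.2f}',r,round(c,2))
        if r[5]>lim or max(abs(r[3:5]))>15: break
        x+=np.clip(.12*r[3],-.4,.4) if abs(r[3])>2 else 0
        y+=np.clip(.12*r[4],-.4,.4) if abs(r[4])>2 else 0
ins(*map(float,sys.argv[1:]))
E
python3 ins.py 1.0 105.2 75.9 62 6 1.2
```

```text
cmd 1.00 105.20 74.70 [  2.05 105.47  75.65   5.16  -0.2    2.33] 26.81
cmd 1.40 105.20 73.50 [  1.92 105.52  74.16   4.46   0.13   3.9 ] 27.06
cmd 1.80 105.20 72.30 [  1.55 105.32  72.1    3.12  -0.2    3.86] 27.31
cmd 2.17 105.20 71.10 [  1.47 105.12  70.34   2.81   0.35   1.65] 27.56
cmd 2.51 105.20 69.90 [  1.76 105.11  69.38   0.99   0.02   3.15] 27.81
cmd 2.51 105.20 68.70 [  2.01 105.18  68.82  -1.09  -0.62   4.98] 28.06
cmd 2.51 105.20 67.50 [  2.17 105.25  68.29  -1.61  -0.38   8.44] 28.31
```

```bash
python3 - <<'E'
from bench import arm
from h import *
np.set_printoptions(precision=2,suppress=True)
f0=np.load('f0.npy')
for x,z in ((2,69),(1.5,69),(1.,69),(.5,69),(.5,68.3),(.5,67.6),(.5,66.9)):
    arm.move_l(tip(x,105.2,z),velocity=30); r,c=rd(arm,f0); print(x,z,r,c)
    if r[5]>8: break
m,im=shot(arm,'in1');p=proj(m,S(.9,105.2,87)).astype(int)
sm,si=shot(arm,'in1s','scene');q=proj(sm,S(.9,105.2,110)).astype(int);print(p,q)
A=cv2.resize(im[p[1]-70:p[1]+80,p[0]-75:p[0]+75],(450,450),interpolation=cv2.INTER_CUBIC);B=cv2.resize(si[q[1]-38:q[1]+37,q[0]-29:q[0]+29],(348,450),interpolation=cv2.INTER_CUBIC)
cv2.imwrite('pics/in1c.png',np.hstack([A,B]))
E
```

```text
2 69 [  1.79 105.13  69.04  -0.72  -0.61   3.97] 28.5583
1.5 69 [  1.61 105.13  69.08   0.06  -2.16   5.11] 28.8083
1.0 69 [  1.33 105.13  69.12   1.99  -0.74   3.54] 29.0583
0.5 69 [  1.06 105.15  69.2    3.91  -1.02   3.99] 29.3083
0.5 68.3 [  1.1  105.23  68.91   3.17  -2.     5.55] 29.5583
0.5 67.6 [  1.17 105.34  68.57   2.55  -1.36   7.84] 29.8083
0.5 66.9 [  1.21 105.45  68.08   2.97  -0.86   9.  ] 30.0583
[316 198] [376 214]
```

View pics/in1c.png

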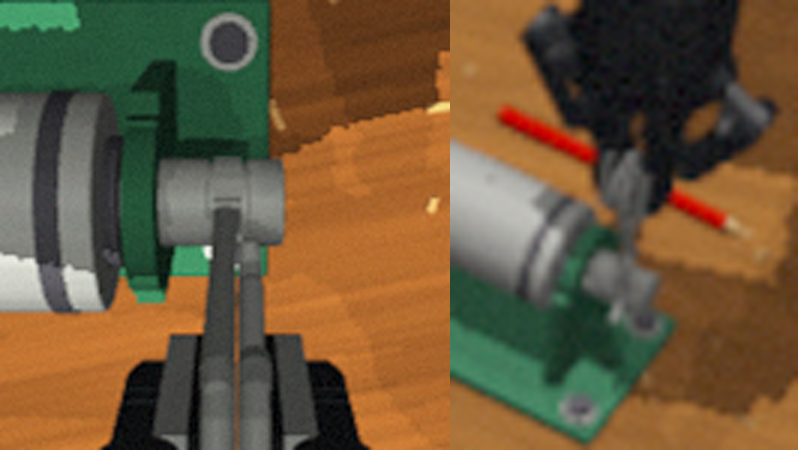

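The left crop shows the leg entering the hole at (225,205) and the bow's foot against the axle's +x side at (250,240). So the rising push is the bow starting to spread. I'll continue with a guard.

```bash
python3 ins.py 0.9 105.2 66.9 60 14 0.7
```

```text
cmd 0.90 105.20 66.20 [  1.41 105.55  67.54   0.65  -0.9    9.63] 30.61
cmd 0.90 105.20 65.50 [  1.44 105.63  67.07   0.86  -1.29  10.41] 30.86
cmd 0.90 105.20 64.80 [  1.47 105.7   66.58   0.33  -0.31  11.61] 31.11
cmd 0.90 105.20 64.10 [  1.47 105.8   66.08   0.22  -1.13  13.32] 31.36
cmd 0.90 105.20 63.40 [  1.51 105.89  65.62  -1.1   -0.23  14.7 ] 31.61
```

```bash
python3 - <<'E'
from bench import arm
from h import *
m,im=shot(arm,'in2');m1=dict(np.load('pics/in1.npz'));im1=m1['im'];mo=dict(np.load('pics/over.npz'))['im']
o=[cv2.resize(i[170:290,280:360],(266,400),interpolation=cv2.INTER_CUBIC) for i in (mo,im1,im)]
cv2.imwrite('pics/in2c.png',np.hstack(o))
E
```

```text
(no output)
```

View pics/in2c.png

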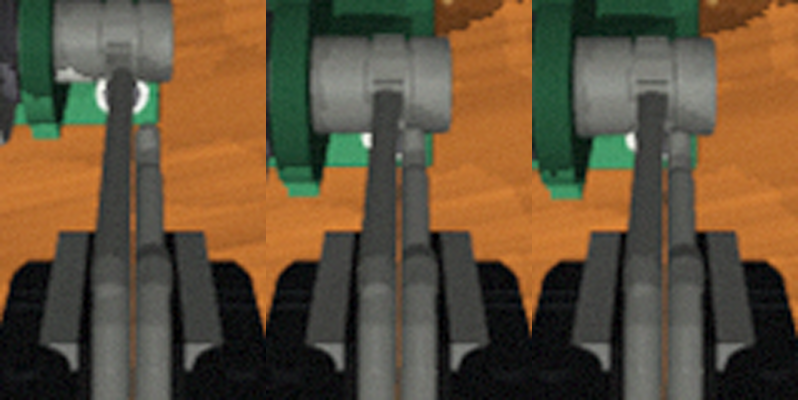

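The ring has not slipped in the pads, and the bow foot lies on the axle's flank. The side force is near zero, so the leg is not jammed. I'll carry on in small steps with a modest limit.

```bash
python3 ins.py 0.9 105.0 63.4 58 18 0.6
```

```text
cmd 0.90 105.00 62.80 [  1.61 105.82  65.34  -1.4   -0.78  15.18] 32.01
cmd 0.90 105.00 62.20 [  1.61 105.89  64.9   -1.32  -0.43  17.12] 32.26
cmd 0.90 105.00 61.60 [  1.63 105.92  64.44  -1.77  -0.13  17.65] 32.51
cmd 0.90 105.00 61.00 [  1.61 105.98  63.93  -1.16  -0.35  17.39] 32.76
cmd 0.90 105.00 60.40 [  1.58 106.04  63.35  -1.73  -0.94  17.53] 33.01
cmd 0.90 105.00 59.80 [  1.49 106.06  62.46  -1.62   0.65  15.65] 33.26
cmd 0.90 105.00 59.20 [  1.27 105.96  61.12  -1.15   0.39  11.16] 33.51
cmd 0.90 105.00 58.60 [  1.19 105.87  60.13  -0.55  -0.84  10.83] 33.76
cmd 0.90 105.00 58.00 [  1.06 105.53  58.28   2.75   1.9    2.81] 34.01
```

```bash
python3 ins.py 1.2 105.2 58 42.5 16 0.8
```

```text
cmd 1.20 105.20 57.20 [  1.09 105.27  56.86   2.41   1.16   2.14] 34.26
cmd 1.49 105.20 56.40 [  1.16 105.07  55.82   2.85   1.31   2.13] 34.51
cmd 1.83 105.20 55.60 [  1.44 105.22  55.26   1.82   0.62   2.33] 34.76
cmd 1.83 105.20 54.80 [  1.39 105.07  54.23   1.42   0.22   0.25] 35.01
cmd 1.83 105.20 54.00 [  1.43 105.23  53.54   0.69  -0.29  -0.08] 35.26
cmd 1.83 105.20 53.20 [  1.42 105.14  52.59   0.71   0.21  -1.97] 35.51
cmd 1.83 105.20 52.40 [  1.52 105.09  52.01   0.67   0.64  -0.69] 35.76
cmd 1.83 105.20 51.60 [  1.5  105.24  51.2   -0.38   0.81  -1.66] 36.01
cmd 1.83 105.20 50.80 [  1.5  105.07  50.37  -0.2    0.3   -1.41] 36.26
cmd 1.83 105.20 50.00 [  1.54 105.17  49.67  -1.66   0.81  -2.16] 36.51
cmd 1.83 105.20 49.20 [  1.57 105.16  48.93  -0.95   1.53  -2.37] 36.76
cmd 1.83 105.20 48.40 [  1.57 105.16  48.07  -1.11   0.28  -2.29] 37.01
cmd 1.83 105.20 47.60 [  1.55 105.19  47.24  -1.38   1.14  -1.69] 37.26
cmd 1.83 105.20 46.80 [  1.57 105.14  46.48  -2.51   0.93  -2.59] 37.51
cmd 1.53 105.20 46.00 [  1.46 105.18  45.8   -1.5    0.96  -1.89] 37.76
cmd 1.53 105.20 45.20 [  1.46 105.16  45.05  -2.02   1.43  -2.01] 38.01
cmd 1.29 105.20 44.40 [  1.32 105.21  44.47  -2.84  -0.31  -1.29] 38.26
cmd 0.95 105.20 43.60 [  1.19 105.21  43.81  -1.04   1.07  -0.73] 38.51
cmd 0.95 105.20 42.80 [  1.17 105.22  42.92  -2.55  -0.14   1.1 ] 38.76
cmd 0.64 105.20 42.00 [  1.1  105.23  42.34  -1.82   0.77   2.01] 39.01
```

Home: the force changed sign at tip z ≈ 43.3 mm, against 43.2 expected. Next I release, back off straight up and look.

```bash
python3 - <<'E'
from bench import arm
from h import *
np.set_printoptions(precision=2,suppress=True)
f0=np.load('f0.npy')
arm.move_l(tip(1.3,105.2,43.3),velocity=20);print(rd(arm,f0))
arm.open();print(arm.state()['width'],rd(arm,f0))
p=arm.state()['position'];arm.move_l(p+[0,0,130],velocity=200)
m,im=shot(arm,'f1')
arm.move_l(S(140,108,260),velocity=300)
m2,im2=shot(arm,'f2');sm,si=shot(arm,'f1s','scene');tm,ti=shot(arm,'f1t','top')
print(arm.state()['clock'],arm.state()['ft_force'])
P=S(.9,105.2,110)
def cr(M,I,w,h):
    u,v=proj(M,P).astype(int);print(u,v);v0=min(max(0,v-h//2),400-h);u0=min(max(0,u-w//2),640-w);return cv2.resize(I[v0:v0+h,u0:u0+w],(400,300),interpolation=cv2.INTER_CUBIC)
cv2.imwrite('pics/finc.png',np.vstack([np.hstack([cr(m,im,200,150),cr(m2,im2,240,180)]),np.hstack([cr(sm,si,100,75),cr(tm,ti,120,90)])]))
E
```

```text
(array([  1.18, 105.25,  43.2 ,  -1.  ,  -0.34,  -0.11]), 39.2583)
0.9994388703520561 (array([  1.31, 105.18,  43.32,   0.18,  -0.38,  -0.1 ]), 39.9667)
41.9333 [-0.6  -0.17  0.32]
317 177
316 45
376 214
248 196
```

View pics/finc.png

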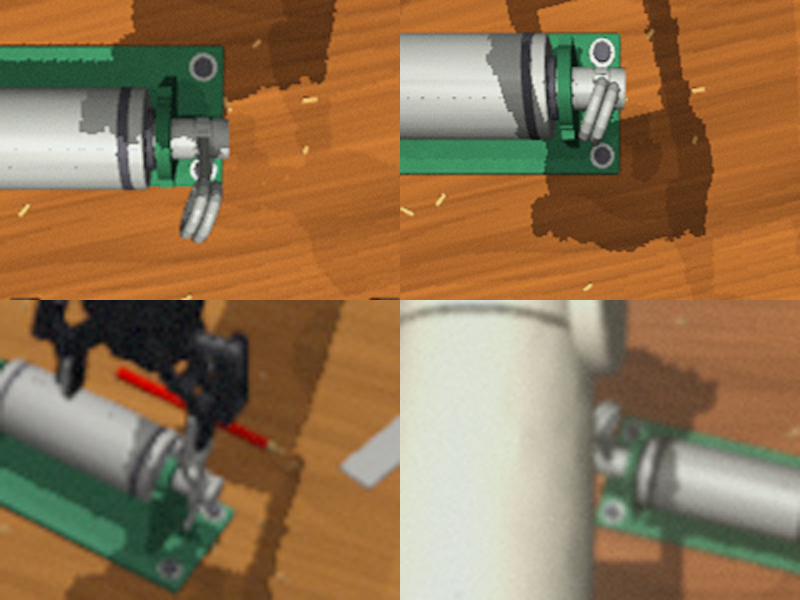

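The clip is standing in the hole with the bow over the axle, but in both crops the ring looks turned about the leg. I'll measure that by triangulating the ring and the leg from the two views.

```bash
python3 - <<'E'
from bench import arm
from h import *
np.set_printoptions(precision=1,suppress=True)
a=dict(np.load('pics/f1.npz'));b=dict(np.load('pics/f2.npz'))
c1=lambda u,v:(217+u/2,102+v/2); c2=lambda u,v:(196+(u-400)/1.6667,v/1.6667)
X=tri([ray(a,*c1(200,213)),ray(b,*c2(600,112))])-S0;print('ring S',X@SX,X@SY,X[2])
for n,q in (('ring exp',S(14.5,108.4,142.2)),('leg top exp',S(1.3,105.2,128)),('leg@axle',S(1.3,105.2,87)),('axle end',S(1.3,120.3,75))):
    u,v=proj(a,q);u2,v2=proj(b,q);print(n,'crop1',(u-217)*2,(v-102)*2,'crop2',400+(u2-196)*1.6667,v2*1.6667)
# closer look from the side: camera straight over ring
arm.move_l(S(94,107,205),velocity=200)
m,im=shot(arm,'f3');u,v=proj(m,S(8,105,120)).astype(int);print(u,v,arm.state()['clock'])
I2=im[max(0,v-75):v+75,u-100:u+100];print(u-100,max(0,v-75))
cv2.imwrite('pics/f3c.png',cv2.resize(I2,None,fx=4,fy=4,interpolation=cv2.INTER_CUBIC))
E
```

```text
ring S 24.37204022374584 104.80119272753046 143.54688098182353
ring exp crop1 208.25823303636287 192.7560684262612 crop2 606.3095071208926 91.15165317097683
leg top exp crop1 201.77895392915855 159.02727391571875 crop2 600.2901889147823 68.68935262669922
leg@axle crop1 202.16656839840812 141.7613385976992 crop2 600.9756549923416 84.78215119701817
axle end crop1 227.8251983559885 137.52981907596848 crop2 624.7180950629005 88.73160977665086
316 98 42.5917
216 23
```

View pics/f3c.png

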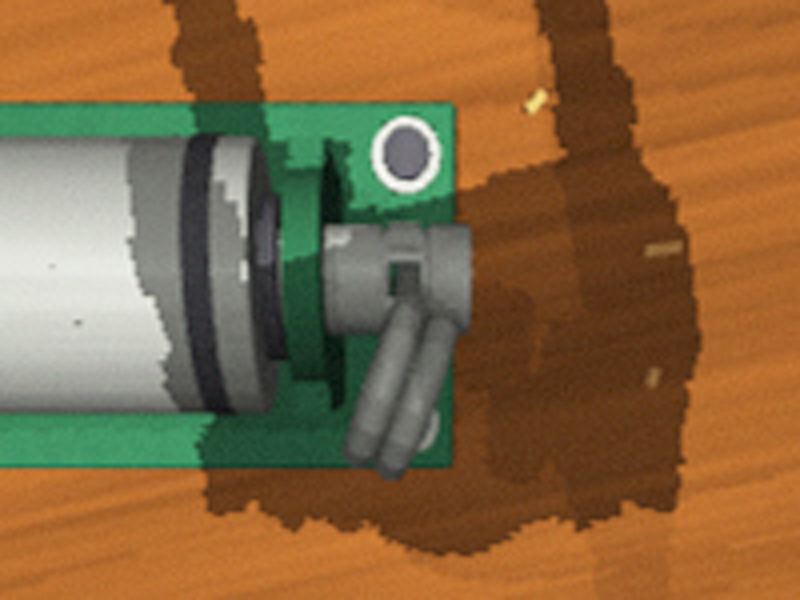

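In the last crop the ring is turned by about 19° and leans to +x. The dark square at crop (405,278) may be open hole beside the leg, so I need to be sure the leg is really through. I'll measure it and take one oblique look from the free end.

```bash
cat > look.py <<'E'
from bench import arm
from h import *
np.set_printoptions(precision=1,suppress=True)
d=dict(np.load('pics/f3.npz'))
X=onplane(d,316,119.2,142)-S0;print('ring f3',X@SX,X@SY)
for n,q in (('mouth',S(1.3,105.2,87)),('leg120',S(8,105.2,120))): u,v=proj(d,q);print(n,(u-216)*4,(v-23)*4)
def pose(az,el,D,T,flip):
    az,el=np.radians([az,el]);out=np.cos(el)*(np.cos(az)*SY+np.sin(az)*SX)+np.array([0,0,np.sin(el)])
    C=T+D*out;f=-out;cx=np.cross(f,[0,0,1]);cx/=np.linalg.norm(cx);cx*=flip;cy=np.cross(f,cx)
    R=np.column_stack([cx,-.31*cy+.95*f,-.95*cy-.31*f]);u,_,v=np.linalg.svd(R);R=u@v
    return C-R@np.array([-.3,-144,79]),R
T=S(8,105,100)
for el in (25,35,45,55):
  for az in (0,-25,25,50,-50):
    for fl in (1,-1):
      for D in (260,300):
        P,R=pose(az,el,D,T,fl);q=arm.solve_ik(P,R)
        if q is not None: print(el,az,fl,D,P,np.round(q))
E
python3 look.py; python3 -c "
import cv2
im=cv2.imread('pics/f3.png');import numpy as np
for v in range(84,104,2): print(v,[tuple(im[v,u]) for u in (314,317,320)])"
```

```text
ring f3 22.90965584979903 104.7877321071198
mouth 404.01434844025744 275.696011763805
leg120 403.00658328797954 302.0084425777065
25 0 1 260 [554.5 278.9 114.1] [  35.   76.   36.  -60.  129. -144.]
25 0 1 300 [562.2 314.3 131. ] [  36.   81.   25.  -64.  133. -150.]
25 0 -1 260 [549.7 253.6 169.2] [ 29.  44.  63. -35. 105.  42.]
25 0 -1 300 [557.4 289.  186.2] [ 31.  48.  55. -34. 110.  41.]
25 -25 1 260 [510.3 278.5 114.1] [  43.   58.   69.  -65.  109. -137.]
25 -25 1 300 [502.2 313.8 131. ] [  45.   59.   64.  -65.  112. -140.]
25 -25 -1 260 [516.6 253.5 169.2] [ 35.  31.  83. -43.  89.  32.]
25 -25 -1 300 [508.5 288.9 186.2] [ 38.  32.  79. -42.  92.  32.]
25 25 -1 260 [579.8 239.7 169.2] [ 22.  55.  45. -26. 120.  55.]
25 25 -1 300 [601.7 268.5 186.2] [ 23.  61.  33. -26. 125.  53.]
25 50 -1 260 [601.1 214.3 169.2] [ 14.  62.  34. -13. 129.  72.]
25 50 -1 300 [633.2 231.3 186.2] [ 14.  72.  15. -15. 138.  70.]
25 -50 -1 260 [486.6 239.5 169.2] [ 37.  15. 104. -51.  70.  22.]
25 -50 -1 300 [464.4 268.1 186.2] [ 41.  15. 102. -49.  74.  22.]
35 0 1 260 [553.7 274.9 131.6] [  34. 
[... 4139 characters left out ...]
.uint8(69))]
94 [(np.uint8(36), np.uint8(47), np.uint8(28)), (np.uint8(68), np.uint8(71), np.uint8(70)), (np.uint8(68), np.uint8(74), np.uint8(68))]
96 [(np.uint8(36), np.uint8(49), np.uint8(35)), (np.uint8(67), np.uint8(69), np.uint8(67)), (np.uint8(67), np.uint8(71), np.uint8(71))]
98 [(np.uint8(94), np.uint8(99), np.uint8(96)), (np.uint8(79), np.uint8(83), np.uint8(83)), (np.uint8(71), np.uint8(73), np.uint8(75))]
100 [(np.uint8(75), np.uint8(80), np.uint8(75)), (np.uint8(107), np.uint8(114), np.uint8(111)), (np.uint8(80), np.uint8(83), np.uint8(81))]
102 [(np.uint8(88), np.uint8(95), np.uint8(95)), (np.uint8(107), np.uint8(112), np.uint8(112)), (np.uint8(90), np.uint8(94), np.uint8(94))]
```

The pixels in the square are leg grey (~68), with only a narrow green strip of clearance, so the leg is in the hole. Last view: obliquely from the free end, to check the leg below the axle and the bow.

```bash
sed -i '/^T=/,$d' look.py; cat >> look.py <<'E'
p=arm.state()['position'];arm.move_l(p+[0,0,90],velocity=300)
T=S(8,105,100);P,R=pose(0,35,300,T,-1);arm.move_ptp(P,R)
m,im=shot(arm,'side');print(arm.state()['clock'])
u,v=proj(m,T).astype(int);print(u,v)
c=im[max(0,v-75):v+75,u-90:u+90];c=cv2.resize(c[::-1,::-1],None,fx=4,fy=4,interpolation=cv2.INTER_CUBIC);print(c.shape)
np.savez('pics/sidemeta.npz',u=u,v=v)
cv2.imwrite('pics/sidec.png',c)
f=lambda q:tuple(np.round([(u+90-1-proj(m,q)[0])*4,(v+75-1-proj(m,q)[1])*4]))
for n,q in (('axle end',S(1.3,120.3,75)),('tip exp upright',S(1.3,105.2,43.2)),('ring upright',S(14.5,108.4,142.2)),('ring tilted f3',S(22.9,104.8,140.6))):print(n,f(q))
E
python3 look.py
```

```text
ring f3 22.90965584979903 104.7877321071198
mouth 404.01434844025744 275.696011763805
leg120 403.00658328797954 302.0084425777065
44.9333
318 199
(600, 720, 3)
axle end (np.float64(379.0), np.float64(402.0))
tip exp upright (np.float64(377.0), np.float64(449.0))
ring upright (np.float64(328.0), np.float64(163.0))
ring tilted f3 (np.float64(295.0), np.float64(161.0))
```

View pics/sidec.png

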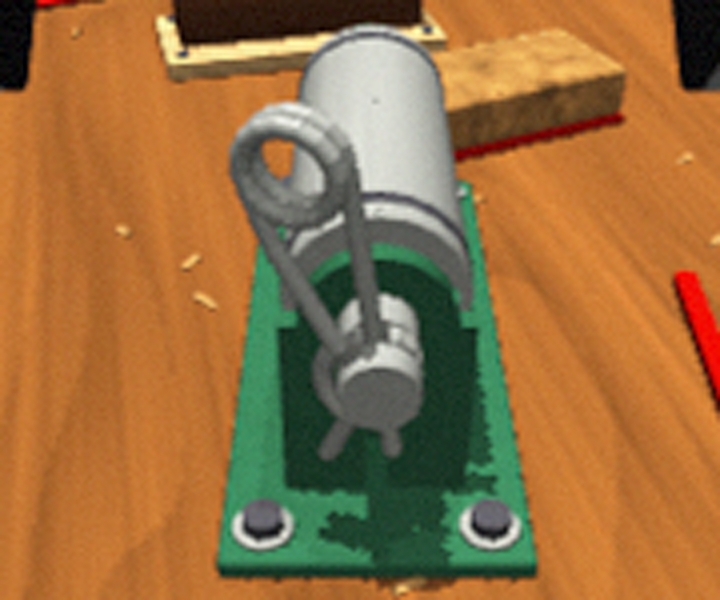

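The oblique view shows the leg through the axle, with its tip below at (393,448). The bow is hugging the axle's other flank at (325,380), and the ring at (293,160) is where a seated clip leaning about 6° should be (295,161). Handing in.

```bash
python3 -c "
from bench import arm
s=arm.state();print(s['clock'],s['ft_force'],s['width']);arm.hand_in()"
```

```text
44.9333 [-0.29985191 -0.04650162 -0.55505013] 1.0013922926427863
the job is handed in; nothing more can be done
```

The axle is fully home, and the large R-clip is through its cross hole with the bow sprung over the axle. I let go, backed the gripper clear and handed in at 44.9 s of the 72 s allowed.

**Axle:** I pushed the head in until it stopped hard. The measured position agreed with the stand's dimensions to 0.7 mm, and with the hole seen by the wrist camera to about 0.1 mm.

**Clip:** The leg found the turned hole on the first gentle probe. I moved it sideways to swing the hole more upright, then pushed down. The force changed sign at a tip height of 43.3 mm, where 43.2 mm means home.

**Last checks:** The final oblique picture shows the leg out below the axle and the bow around its flank. The ring is where a seated clip should be, and the gripper read no load.

**Not quite as expected:**
- **Higher push:** the bow took about 17.5 N to go over the axle, against the 12 N stated. Side force stayed under 2 N, so I took it for bow friction rather than a jam.
- **Clip not straight:** after release the clip turned about 19° around its leg and leans about 6.5° to the stand's +x. I left it, because the leg and bow are engaged.
- **Ring height:** one rough two-view measurement put the ring about 3 mm higher than a seated clip leaning that much would be. I judged that to be within the measuring error.

I touched nothing else: I didn't go near the small clip, the red look-alike or the other bench items, though I took no closing picture of the whole bench to confirm it.

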